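# Hang the tube yoke and index the reader carriage to its ball detent

## Task

Lift the blue two-tube yoke off its parking stand and hang it by its centre eye on the pin of the reader's carriage, bar in line with the rail, and let go of it. Then take the carriage by its green fin and slide it along the rail until you feel the ball detent drop into its notch, never running on to the far end, and finish while still holding the fin there with the carriage at rest in the notch and the yoke hanging level. Leave the jar, the wash bottle and the spare cap alone.

Things in the scene. Friction and masses are not known exactly. Their poses are not given: they have to be found in the camera images.
- yoke_mid (a point): Blue loose yoke: flat bar 30 mm wide (own x), 116 long (own y), 12 thick, a 13 mm round eye through its centre. This point: centre of the bar, on the eye's axis. Two 13 mm tubes hang 50 mm below the bar at y = +-42; their orange caps (16 mm diameter) stand 15 mm above it. About 80 g; half a turn leaves it the same. Grip the bar's middle from above across its 30 mm.
- park: Grey parking stand, fixed, on which the yoke starts; origin on the table under its centre. Base 70 x 150 mm, 8 high; upright 18 mm (x) by 46 mm (y, along the bar), top at 80 mm, under the bar's middle, so that fingers can pass either side of it.
- hang_point (a point): Where yoke_mid lies once the yoke is hung: on the pin's axis, 6 mm above the shoulder, 124 mm above the table; moves with the carriage. Upright steel pin 8 mm in diameter, rising 24 mm above the shoulder (the last 6 mm a cone) on a dark column 20 mm in diameter. Own y: along the rail, the way the carriage is to slide; own x: from fin to pin.
- stage: Fixed reader and rail; origin on the table under the rail's middle, y along the rail (the way to slide), x towards the reader. Rail with end blocks 352 mm long. White reader 131 mm high, 300 mm long, its face parallel to the rail, 92 mm beyond the pin.
- fin (a point): Green upright fin on the carriage, on the robot's side, 124 mm from the pin: 16 mm thick along the rail (own y, the way to slide), 26 mm across (own x), 45 mm high. This point: its centre, 69.5 mm above the table; the flat deck below it is at 47 mm. Pinch from above across its 16 mm.
- carriage (a joint): Travel along the rail in m: starts at 0 to 0.03, grows along own y of fin, end stop at 0.17; over 0.155 counts as run on to the far end. Friction about 1.2 N. The notch is somewhere from 0.065 to 0.125, hidden in the rail: feel for it. There the ball draws the carriage in over the last 5 mm, then resists moving on either way until pushed with about 10 N.
- ball (a joint): Sprung ball in the carriage, out of sight: how far in m it has dropped. 0 on the plain rail, about 0.0027 fully in the notch. Readings carry about 1 mm of noise: average them.
- jar: Loose white specimen jar with green lid, 40 mm diameter, 50 mm high, origin under its centre. Leave alone.
- wash_bottle: Loose white bottle with red cap, 60 mm diameter, 150 mm high, origin under its centre. Leave alone.
- spare_cap: Loose orange cap, 28 mm diameter, 16 mm high, origin under its centre. Leave alone.
Things that resemble listed ones, but are neither listed nor needed, are in the scene too. Of the things like the part that bears yoke_mid, leave any that is pink; of the rest the larger one is meant.

How it is judged:
By the outcome, as a careful person would: the job done as asked, in the order asked, and still so for the second after the job is handed in, while the arm keeps its last pose, push and grip.
It also fails if it takes over 51 s, if anything falls off the work surface, if the arm or the gripper's body presses on something with over 40 N, if the wrist force passes 120 N, or if a joint passes its speed limit or range.

## Robot

A 7-joint arm with a two-finger parallel gripper is mounted at the origin on the work surface. World frame = base frame: x ahead of the robot, y to its left, z up, the work surface at z = 0. Lengths are in m, angles in rad, forces in N, time in s.
With the tool pointing down it reaches from about 0.425 to 0.875 m from the base axis. Payload 4.7 kg.
Tool frame: the origin (TCP) lies on the mounting face of the last link; the fingertips stand 173 mm ahead of it and the grasp point (between the pads) lies 155 mm ahead of it; z points along the fingers, y is the line along which they close (so a half turn about z gives the same grasp; the last joint's range is limited). The gripper opens to 85 mm and grips with 20 to 120 N. Pads are 22 mm wide; open, the fingers measure 114 mm over their backs; the gripper's body (76 mm by 85 mm) begins 54 mm behind the grasp point. The pads swing forward as they close: fully open they stand 13 mm farther back than shut.
Start: joints at [1.136, 0.321, -0.07, 1.45, 0.023, 1.371, -0.057], TCP at [0.282, -0.586, 0.405] pointing down, gripper open.
Joint ranges: [-2.86, 2.86], [-0.3, 2.09], [-1.38, 1.24], [0.06, 2.45], [-1.56, 4.7], [0.09, 2.05], [-2.69, 2.69]. Speed limits (rad/s): [2.57, 2.57, 3.14, 3.14, 3.14, 3.14, 3.14].

## Interface

Orientations are given as [roll, pitch, yaw] about the fixed x, y, z axes, in that order (R = Rz(yaw) Ry(pitch) Rx(roll)).
In Python, from rig import bot gives the robot as it stands. Calls block until the motion is done:
- bot.move_ptp(position, orientation): joint-space move of the TCP to a pose.
- bot.move_l(position, orientation=None, vel=0.15, force_limit=None): straight line of the TCP; orientation=None keeps the orientation; vel is the mean speed in m/s. With force_limit (N) it stops when the force on the tool has changed by that much, and returns True; else False.
- bot.movej(angles): joint-space move.
- bot.grip(opening, effort=None): opening from 0.0 (shut) to 1.0 (fully open); effort is the grip in N (None keeps the last); returns when the fingers have stopped.
- bot.pause(seconds).
- bot.ik(position, orientation): joint angles nearest the present ones, or None.
- bot.read_state(): the state.
- bot.camera(name): name is "scene" or "side" or "wrist"; returns a dict with "pixels" (480x640x3 uint8, blue, green, red), "fx", "fy", "cx", "cy" (pixels), "eye" and "orientation" of the camera in the world; the wrist camera has in their place "T_tool_cam" (4x4, takes a point from camera to tool coordinates, whose origin is the TCP and whose axes are the flange's). Camera axes: x right, y down, z forward; pixel columns grow to the right and rows downward; lengths in m; the calibration is good to about 2 mm. A picture is of the moment at which its call begins: read the wrist's pose just before it. There is no depth.
A pose or a line that the arm cannot do raises bot.Unreachable and nothing moves.
- bot.close_job(): hands the job in; it is judged then, once.
Trained networks look in the newest picture that a camera, given by its name, has taken for a name from the list of things; names that differ only in an ending like _2 or _b are one class to them, and where a whole thing is asked for, a point or a joint stands for the part that bears it (a point fixed in the world has none). Each returns a list of dicts, best first, with "confidence" (0 to 1); they miss things now and then, are a little off and sometimes report something else, mostly with a low value. They report only what shows in the picture. A call takes as long as a camera call. They do not tell look-alikes from the thing itself.
- bot.recognise(query, camera): "uv" ([column, row] in pixels, amid what is visible of it).
- bot.regions_of(query, camera): "mask" (480x640 bool, what is visible of it) and "uv" ([column, row] in pixels, amid what is visible of it).
The state is a dict: "time": time; "joint_positions": joint angles; "joint_velocities": joint speeds; "joint_efforts": joint torques, N m; "tcp_pos": TCP position; "tcp_rot": TCP orientation; "contact_force": force on the tool from outside, world axes, zero at the start; "wrist_torque": the same for the moment, N m; "grip_width": opening from 0.0 (shut) to 1.0 (fully open); "grip_force": force on a finger pad.
Only numpy, scipy, OpenCV 4.12 (cv2) and the standard library are available. Lean on these libraries where they do the work, as an engineer would, in place of code of your own. Each camera call takes 0.05 s, during which the arm holds its last target. There are 200 camera calls.

## Working session

There is one attempt and no reset: what is moved stays moved. The work goes in short steps, each a Python script; the robot and the scene stay as the last script left them, time stands still between calls to the robot, and variables do not carry over. Pictures are saved under pics/ and viewed, at most 10 in all, crops included, and the job is handed in when it is done.

```bash
ls; mkdir -p pics
python3 - <<'E'
from rig import bot
import cv2,numpy as np
s=bot.read_state();print(s['time'],s['tcp_pos'],s['tcp_rot'],s['grip_width'])
for c in ("scene","side","wrist"):
    im=bot.camera(c);cv2.imwrite(f"pics/{c}0.png",im["pixels"])
    print(c,{k:np.round(v,4).tolist() for k,v in im.items() if k!="pixels"})
    for q in ("yoke_mid","park","hang_point","fin","stage","jar","wash_bottle","spare_cap"):
        print(q,[(np.round(d["uv"]).tolist(),round(d["confidence"],2)) for d in bot.recognise(q,c)])
print(bot.read_state()['time'])
E
```

```text
pics
0.0 [ 0.28190392 -0.58546525  0.4036235 ] [-3.13968409e+00  1.07544369e-04  4.48836530e-01] 1.0047493232357148
scene {'fx': 599.3868, 'fy': 599.3868, 'cx': 313.4083, 'cy': 228.4536, 'eye': [1.6161, 0.1473, 1.0872], 'orientation': [-2.2884, -0.0074, 1.766]}
yoke_mid [([243.0, 268.0], 0.82), ([278.0, 198.0], 0.75), ([254.0, 217.0], 0.71), ([163.0, 222.0], 0.39)]
park [([254.0, 238.0], 0.57)]
hang_point [([363.0, 254.0], 0.93)]
fin [([364.0, 251.0], 0.65)]
stage [([386.0, 305.0], 0.97)]
jar [([471.0, 247.0], 0.81)]
wash_bottle [([162.0, 227.0], 0.86)]
spare_cap [([291.0, 223.0], 0.48)]
side {'fx': 504.0225, 'fy': 504.0225, 'cx': 309.6678, 'cy': 242.8072, 'eye': [-0.076, 0.5457, 0.6803], 'orientation': [-2.1891, 0.0028, -2.4132]}
yoke_mid [([305.0, 205.0], 0.96), ([363.0, 214.0], 0.9), ([412.0, 265.0], 0.58)]
park [([358.0, 243.0], 0.91)]
hang_point [([245.0, 284.0], 0.64)]
fin [([249.0, 290.0], 0.82)]
stage [([165.0, 292.0], 0.94), ([363.0, 215.0], 0.5)]
jar [([166.0, 412.0], 0.73)]
wash_bottle [([400.0, 180.0], 0.74)]
spare_cap [([356.0, 270.0], 0.49)]
wrist {'fx': 422.0993, 'fy': 422.0993, 'cx': 315.0237, 'cy': 238.1681, 'T_tool_cam': [[0.0008, -0.9496, -0.3134, 0.0789], [1.0, 0.0005, 0.0009, 0.0008], [-0.0007, -0.3134, 0.9496, 0.0301], [0.0, 0.0, 0.0, 1.0]]}
yoke_mid []
park []
hang_point []
fin []
stage []
jar []
wash_bottle []
spare_cap []
1.35
```

View pics/scene0.png

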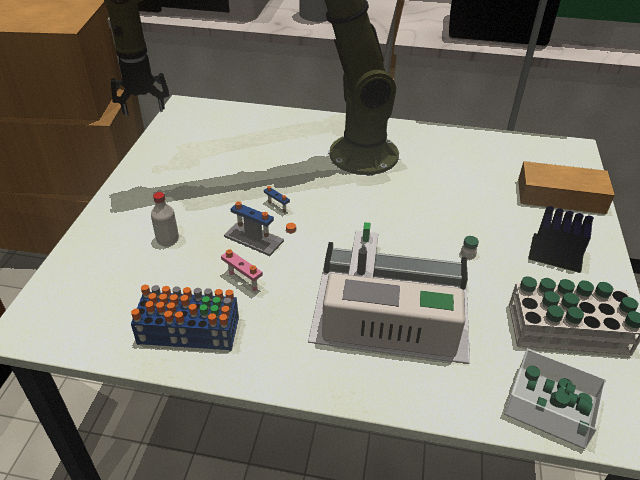

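View pics/side0.png

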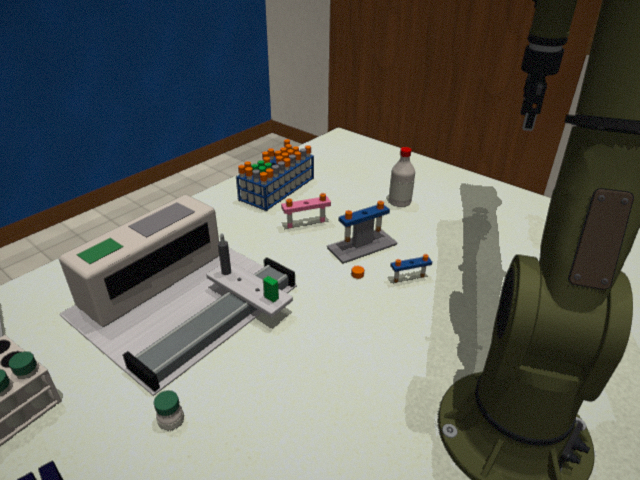

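Candidates for the yoke: blue on the stand (scene 252,213 / side 363,214), a smaller loose blue one (277,197 / 411,265) and a pink one (242,268 / 305,205). I choose the larger blue one, on the stand. One close crop to check it and read pixels.

Run:
```python
import cv2,numpy as np
a=cv2.imread("pics/scene0.png");b=cv2.imread("pics/side0.png")
def crop(i,x,y,w,h,W,H):
    o=cv2.resize(i[y:y+h,x:x+w],(W,H),interpolation=cv2.INTER_CUBIC)
    for k in range(0,w,10): cv2.putText(o,str(x+k),(int(k*W/w),8),0,.28,(0,0,255),1) ; cv2.line(o,(int(k*W/w),10),(int(k*W/w),14),(0,0,255),1)
    for k in range(10,h,10): cv2.putText(o,str(y+k),(0,int(k*H/h)+3),0,.28,(0,0,255),1)
    return o
o=np.vstack([np.hstack([crop(a,220,190,80,60,400,300),crop(a,320,215,80,60,400,300)]),np.hstack([crop(b,320,200,80,60,400,300),crop(b,200,230,100,75,400,300)])])
cv2.imwrite("pics/crop1.png",o)
```

```text
(no output)
```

View pics/crop1.png

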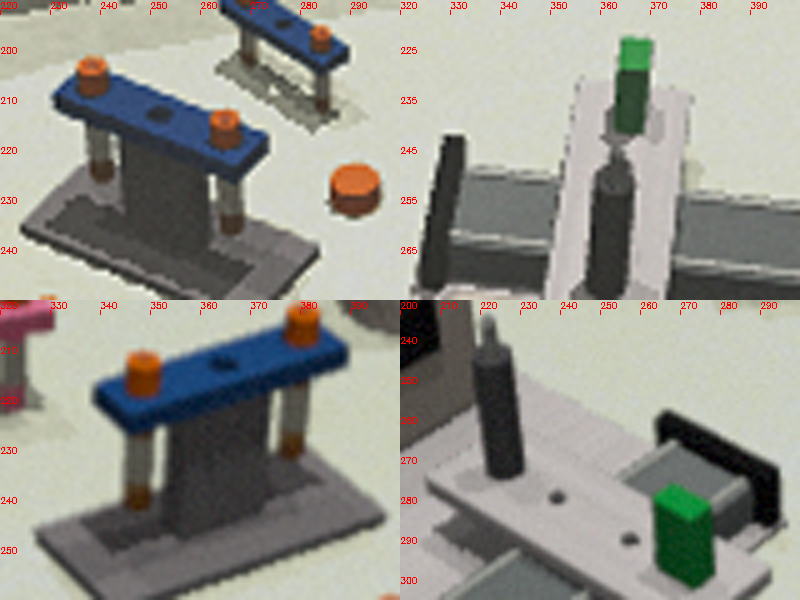

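The close crop confirms the choice: the large blue bar on the grey upright, eye at scene (252,213) and side (365,212). The pin tip shows at scene (363,243) and side (222,234).

```bash
cat > h.py <<'E'
import numpy as np,cv2
from scipy.spatial.transform import Rotation as R
C={"scene":(599.3868,313.4083,228.4536,[1.6161,.1473,1.0872],[-2.2884,-.0074,1.766]),"side":(504.0225,309.6678,242.8072,[-.076,.5457,.6803],[-2.1891,.0028,-2.4132])}
def ray(cam,uv):
    f,cx,cy,e,o=C[cam];d=R.from_euler('xyz',o).apply([(uv[0]-cx)/f,(uv[1]-cy)/f,1]);return np.array(e),d/np.linalg.norm(d)
def tri(rays):
    A=sum(np.eye(3)-np.outer(d,d) for e,d in rays);b=sum((np.eye(3)-np.outer(d,d))@e for e,d in rays);p=np.linalg.solve(A,b)
    return p,[np.linalg.norm(np.cross(p-e,d)) for e,d in rays]
def wray(im,pos,rot,uv):
    T=np.array(im["T_tool_cam"]);Rt=R.from_euler('xyz',rot)
    e=np.array(pos)+Rt.apply(T[:3,3]);d=Rt.apply(T[:3,:3]@[(uv[0]-im["cx"])/im["fx"],(uv[1]-im["cy"])/im["fy"],1]);return e,d/np.linalg.norm(d)
def atz(ray,z): e,d=ray;return e+d*(z-e[2])/d[2]
E
python3 - <<'E'
from h import *
P={}
for n,a,b in [("eye",(251.8,212.8),(365,212.4)),("capL",(238.4,202.4),(380.6,201.6)),("capR",(264.8,213),(348.6,211)),("fintop",(367.2,226),(271,279.2)),("pintip",(363,243.4),(222.2,234)),("smallcap",(291,228),(357,272))]:
    p,r=tri([ray("scene",a),ray("side",b)]);P[n]=p;print(n,p.round(4),np.round(r,4))
d=P["capL"]-P["capR"];print("yaw bar",np.degrees(np.arctan2(d[1],d[0])),np.linalg.norm(d))
d=P["pintip"]-P["fintop"];print("yaw x",np.degrees(np.arctan2(d[1],d[0])),np.linalg.norm(d[:2]))
E
```

```text
eye [ 0.4633 -0.2379  0.0895] [0.0016 0.0016]
capL [ 0.4494 -0.2764  0.1062] [0.0006 0.0006]
capR [ 0.4778 -0.1978  0.1065] [0.0007 0.0007]
fintop [0.4543 0.063  0.0895] [0.0024 0.0024]
pintip [0.5765 0.0671 0.1381] [0.0003 0.0003]
smallcap [ 0.4092 -0.1463  0.006 ] [0.0007 0.0007]
yaw bar -109.87185617637145 0.0835949146856079
yaw x 1.9330474971847287 0.12218162013360441
```

Run:
```python
from h import *
from rig import bot
r=np.radians
for n,p,y in [("pin",(.5765,.0671,.38),91.9),("pin",(.5765,.0671,.38),-88.1),("yoke",(.4638,-.2372,.36),70.1),("yoke",(.4638,-.2372,.36),-109.9),("yokelow",(.4638,-.2372,.241),70.1),("yokelow",(.4638,-.2372,.241),-109.9),("fin",(.454,.063,.225),1.9),("fin",(.454,.063,.225),-178.1),("finend",(.450,.183,.225),1.9),("finend",(.450,.183,.225),-178.1)]:
    q=bot.ik(p,[np.pi,0,r(y)]);print(n,y,None if q is None else np.round(q,2))
```

```text
pin 91.9 [ 0.53  0.28 -0.81  1.64  0.21  1.31 -0.29]
pin -88.1 [ 0.85  0.49 -1.31  1.63  0.48  1.39  2.65]
yoke 70.1 [ 0.82  0.1  -0.42  1.82  0.04  1.24  0.04]
yoke -109.9 None
yokelow 70.1 [ 0.81  0.22 -0.43  1.94  0.11  1.   -0.01]
yokelow -109.9 [-0.62  0.42  1.23  1.98 -0.46  1.05 -2.67]
fin 1.9 [ 0.59  0.16 -0.83  2.09  0.15  0.95 -1.85]
fin -178.1 [ 0.69  0.19 -0.94  2.08  0.18  0.96  1.26]
finend 1.9 [ 0.49  0.29 -1.02  2.02  0.3   0.99 -2.22]
finend -178.1 [ 0.48  0.29 -1.    2.02  0.29  0.98  0.93]
```

```bash
python3 - <<'E'
from h import *
from rig import bot
r=np.radians
def look(n,qs):
    bot.pause(.15);s=bot.read_state();im=bot.camera("wrist");cv2.imwrite(f"pics/{n}.png",im["pixels"])
    print(n,s['time'],s['tcp_pos'],s['tcp_rot'].tolist() if hasattr(s['tcp_rot'],'tolist') else s['tcp_rot'])
    np.savez(f"pics/{n}.npz",pos=s['tcp_pos'],rot=s['tcp_rot'],**{k:v for k,v in im.items() if k!="pixels"})
    for q in qs: print(q,[(np.round(d["uv"]).tolist(),round(d["confidence"],2)) for d in bot.recognise(q,"wrist")])
bot.move_ptp([.53,.067,.40],[np.pi,0,r(91.9)]);look("wpin",["hang_point","fin"])
bot.move_ptp([.4638,-.2372,.36],[np.pi,0,r(70.1)]);look("wyoke",["yoke_mid"])
E
python3 -c "
import cv2,numpy as np
a=cv2.imread('pics/wpin.png');b=cv2.imread('pics/wyoke.png')
cv2.imwrite('pics/w1.png',np.hstack([cv2.resize(a,(400,300)),cv2.resize(b,(400,300))]))"
```

```text
wpin 3.975 [0.53022108 0.06613377 0.39992842] [-3.1414804046672917, 1.296578240328472e-06, 1.6023803298231942]
hang_point [([294.0, 206.0], 0.67)]
fin [([298.0, 207.0], 0.88)]
wyoke 5.475 [ 0.46473607 -0.235432    0.36032275] [3.1409808519380347, -0.00019711721398718574, 1.2270120769537034]
yoke_mid [([316.0, 234.0], 0.78), ([116.0, 250.0], 0.76), ([547.0, 112.0], 0.76)]
```

View pics/w1.png

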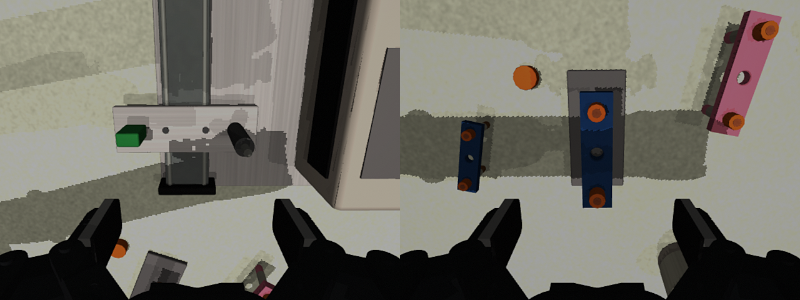

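The pin and fin (left, full-size about (393,240) and (208,220)) and the chosen yoke (right, eye about (315,245)) are in clear view. One enlarged crop for exact pixels.

Run:
```python
import cv2,numpy as np
a=cv2.imread("pics/wpin.png");b=cv2.imread("pics/wyoke.png")
def crop(i,x,y,w,h,W,H):
    o=cv2.resize(i[y:y+h,x:x+w],(W,H),interpolation=cv2.INTER_CUBIC);o=np.clip(o*1.5,0,255).astype(np.uint8)
    for k in range(0,w,10): cv2.putText(o,str(x+k),(int(k*W/w),8),0,.28,(0,0,255),1) ; cv2.line(o,(int(k*W/w),10),(int(k*W/w),14),(0,0,255),1)
    for k in range(10,h,10): cv2.putText(o,str(y+k),(0,int(k*H/h)+3),0,.28,(0,0,255),1)
    return o
l=np.vstack([crop(a,340,180,80,60,400,300),crop(a,170,180,80,60,400,300)])
r=crop(b,260,130,120,210,343,600)
cv2.imwrite("pics/crop2.png",np.hstack([l,r]))
```

```text
(no output)
```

View pics/crop2.png

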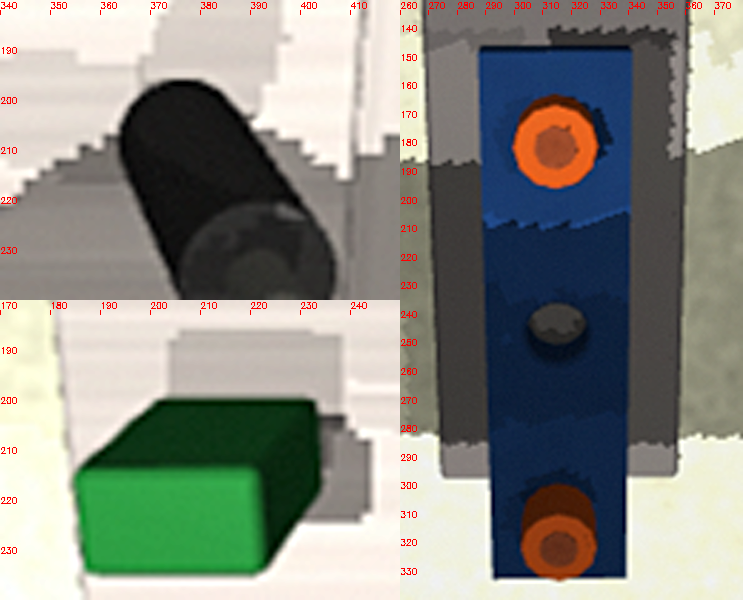

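Run:
```python
from h import *
def L(n): return np.load(f"pics/{n}.npz")
a=L("wpin");b=L("wyoke")
w=lambda im,uv:wray(im,im["pos"],im["rot"],uv)
c1=atz(w(b,(314.2,181.1)),.107);c2=atz(w(b,(315.6,321.5)),.107);d=c1-c2
print("caps",c1,c2,(c1+c2)/2,np.degrees(np.arctan2(d[1],d[0])),np.linalg.norm(d))
print("eye",atz(w(b,(314.9,246.4)),.092))
s=atz(w(a,(391.5,236)),.118);f=atz(w(a,(204.3,224)),.092);d=s-f
print("shoulder",s,"fin",f,np.degrees(np.arctan2(d[1],d[0])),np.linalg.norm(d[:2]))
print("tri tall: eye",tri([w(b,(314.9,246.4)),ray("scene",(251.8,212.8)),ray("side",(365,212.4))]))
print("fin3",tri([w(a,(204.3,224)),ray("scene",(367.2,226)),ray("side",(271,279.2))]))
# pin circle detail
im=cv2.imread("pics/wpin.png")[205:265,365:425];o=cv2.resize(im,(480,480),interpolation=cv2.INTER_CUBIC)
cv2.imwrite("pics/pinc.png",np.clip(o*3.,0,255).astype(np.uint8))
```

```text
caps [ 0.47664221 -0.20032467  0.107     ] [ 0.44902969 -0.2799745   0.107     ] [ 0.46283595 -0.24014958  0.107     ] 70.87989808707002 0.0843003368853321
eye [ 0.46280755 -0.24015769  0.092     ]
shoulder [0.57723012 0.0649202  0.118     ] fin [0.45340458 0.06108562 0.092     ] 1.7737472201129814 0.12388489561089207
tri tall: eye (array([ 0.46304302, -0.23909886,  0.08949178]), [np.float64(0.001852430088645375), np.float64(0.0025129894756687893), np.float64(0.0007977646119446967)])
fin3 (array([0.45382107, 0.06220885, 0.08978274]), [np.float64(0.0019130278231401757), np.float64(0.0033367548493874384), np.float64(0.0014634210749894178)])
```

View pics/pinc.png

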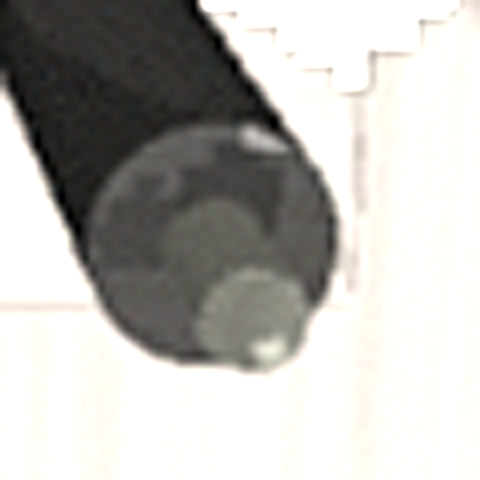

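```bash
cat >> h.py <<'E'
from rig import bot
def st(n=""):
    s=bot.read_state();print(n,round(s['time'],2),np.round(s['tcp_pos'],4),np.round(np.degrees(s['tcp_rot']),2),"w",round(s['grip_width'],3),"gf",np.round(s['grip_force'],1),"F",np.round(s['contact_force'],1));return s
def snap(n):
    s=bot.read_state();im=bot.camera("wrist");cv2.imwrite(f"pics/{n}.png",im["pixels"]);np.savez(f"pics/{n}.npz",pos=s['tcp_pos'],rot=s['tcp_rot'],**{k:v for k,v in im.items() if k!="pixels"})
E
python3 - <<'E'
from h import *
o=[np.pi,0,np.radians(70.9)]
bot.move_l([.4628,-.2402,.29],o,vel=.15);bot.pause(.2);s=st("above")
bot.move_l([.4628,-.2402,.243],o,vel=.08,force_limit=8);bot.pause(.2);s=st("low")
e=np.array([.4628,-.2402])-s['tcp_pos'][:2];print(e)
bot.grip(0.2,40);st("grip")
bot.move_l([.4628,-.2402,.335],o,vel=.12);bot.pause(.2);st("lift");snap("wlift")
E
python3 -c "
import cv2
a=cv2.imread('pics/wlift.png');cv2.imwrite('pics/wl.png',cv2.resize(a[120:440,180:460],(700,600*1000//750) if 0 else (525,600)))"
```

```text
above 6.39 [ 0.4633 -0.2403  0.2912] [1.7988e+02 4.0000e-02 7.0900e+01] w 1.003 gf 0.0 F [ 0.  -0.2  0.4]
low 7.33 [ 0.4631 -0.2403  0.2436] [1.7994e+02 2.0000e-02 7.0900e+01] w 1.0 gf 0.0 F [ 0.1 -0.6  0.2]
[-0.00026998  0.00010286]
grip 7.88 [ 0.4629 -0.2403  0.2432] [1.7998e+02 1.0000e-02 7.0900e+01] w 0.341 gf 40.0 F [0.1 0.8 2.8]
lift 8.99 [ 0.4625 -0.2401  0.3341] [-1.7991e+02 -3.0000e-02  7.0910e+01] w 0.343 gf 39.7 F [ 0.6 -0.2 -1.2]
```

View pics/wl.png

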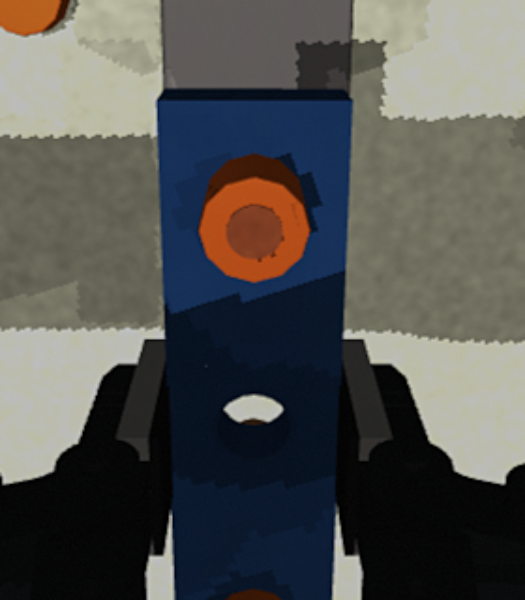

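The yoke is held level, eye at about (316,348) in the full wrist picture, centred between the fingers. I correct the hanging target for its offset along the bar and go.

```bash
python3 - <<'E'
from h import *
b=np.load("pics/wlift.npz");z=b["pos"][2]-.1512
Rt=R.from_euler('xyz',b["rot"])
for n,uv,dz in (("eye",(315.7,348.3),0),("cap",(315.5,242.7),.015)):
    p=atz(wray(b,b["pos"],b["rot"],uv),z+dz);t=Rt.inv().apply(p-b["pos"]);print(n,t.round(4))
    if n=="eye": off_e=t
    else: off_c=t-[.042,0,0]
off=(off_e+off_c)/2; off[2]=0; print("off",off)
o=[np.pi,0,np.radians(91.8)]
tgt=np.array([.5772,.0649])-R.from_euler('xyz',o).apply(off)[:2];print(tgt)
bot.move_ptp([*tgt,.335],o);bot.pause(.2);s=st("above pin")
tgt2=tgt
bot.move_l([*tgt2,.304],o,vel=.08);bot.pause(.3);s=st("near");snap("wnear")
np.save("tgt.npy",tgt)
E
python3 -c "
import cv2
a=cv2.imread('pics/wnear.png');cv2.imwrite('pics/wn.png',cv2.convertScaleAbs(cv2.resize(a[180:440,180:460],(646,600),interpolation=cv2.INTER_CUBIC),alpha=1.5))"
```

```text
eye [ 4.000e-04 -1.000e-04  1.512e-01]
cap [ 0.0424 -0.0002  0.1362]
off [ 0.00037884 -0.00011861  0.        ]
[0.57733045 0.06452507]
above pin 10.47 [0.5768 0.0647 0.3343] [-1.7987e+02  7.0000e-02  9.1850e+01] w 0.337 gf 39.9 F [-2.5 -3.  -2.8]
near 11.32 [0.5785 0.0641 0.3055] [1.7979e+02 3.0000e-02 9.1730e+01] w 0.345 gf 46.6 F [-2.1 -4.4  5.3]
```

View pics/wn.png

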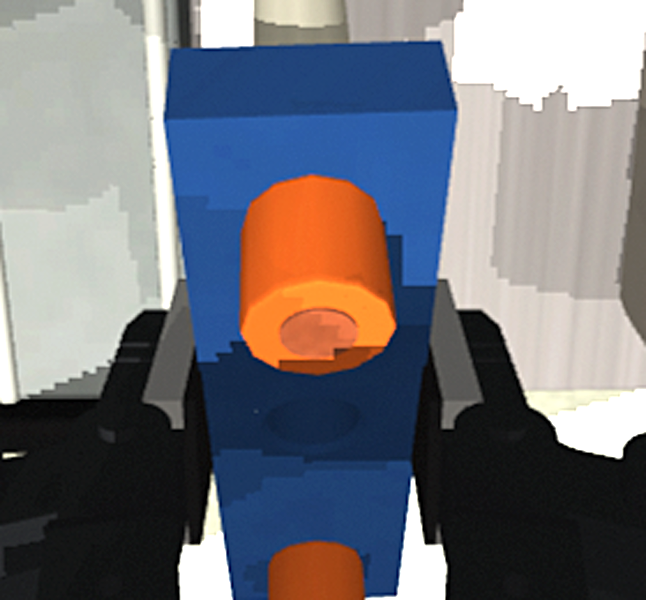

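The yoke has pitched in the grip: its +y end is up. I look from outside before doing more.

Run:
```python
from h import *
a=bot.camera("scene")["pixels"];b=bot.camera("side")["pixels"];cv2.imwrite("pics/s2.png",a);cv2.imwrite("pics/d2.png",b)
st()
o=np.hstack([cv2.resize(a[170:290,320:420],(400,480),interpolation=cv2.INTER_CUBIC),cv2.resize(b[190:310,190:290],(400,480),interpolation=cv2.INTER_CUBIC)])
cv2.imwrite("pics/o2.png",cv2.convertScaleAbs(o,alpha=1.3))
```

```text
11.47 [0.5785 0.0641 0.3055] [1.7979e+02 3.0000e-02 9.1730e+01] w 0.345 gf 46.6 F [-1.4 -4.1  5.6]
```

View pics/o2.png

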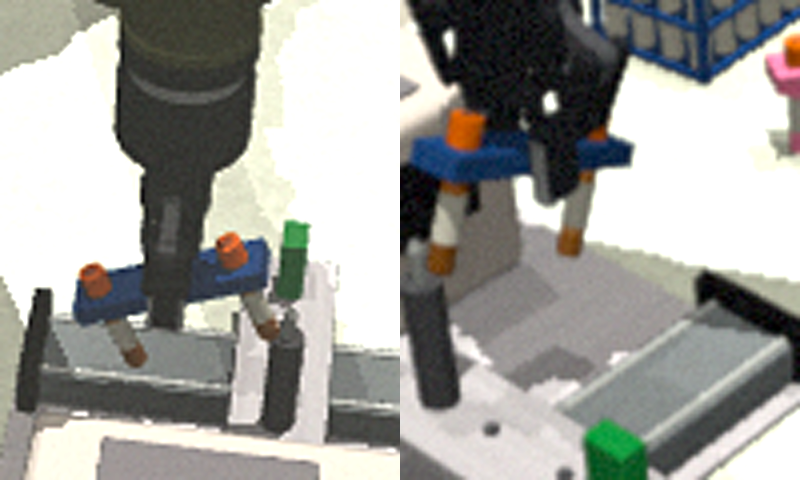

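The leading tube caught the pin (tube bottoms at 122 mm against the tip at 142 mm). That pitched the yoke and pushed the carriage a few centimetres along the rail. To mend it, I lift high, level the yoke on the stand, regrip, and locate the carriage again.

Run:
```python
from h import *
o=[np.pi,0,np.radians(70.9)]
bot.move_l([.5785,.060,.43],vel=.15);st("up")
bot.move_ptp([.4628,-.2402,.36],o);bot.pause(.15);st("over stand")
bot.move_l([.4628,-.2402,.27],o,vel=.12,force_limit=8)
hit=bot.move_l([.4628,-.2402,.244],o,vel=.06,force_limit=20);print(hit);st("down")
bot.grip(1.0);bot.pause(.2)
bot.move_l([.4628,-.2402,.36],o,vel=.2);bot.pause(.15);snap("wy2");s=st("look")
a=bot.camera("scene")["pixels"];b=bot.camera("side")["pixels"];cv2.imwrite("pics/s3.png",a);cv2.imwrite("pics/d3.png",b)
def fin(i,x0,x1,y0,y1):
    h=cv2.cvtColor(i,cv2.COLOR_BGR2HSV);m=(h[...,0]>50)&(h[...,0]<75)&(h[...,1]>130)&(h[...,2]>40);m[:y0]=0;m[y1:]=0;m[:,:x0]=0;m[:,x1:]=0
    v,u=np.nonzero(m);return np.array([u.mean(),v.mean()]),len(u)
a0=cv2.imread("pics/scene0.png");b0=cv2.imread("pics/side0.png")
for n,i0,i1,bx,z in (("scene",a0,a,(340,440,210,252),.07),("side",b0,b,(190,290,265,325),.07)):
    f0,n0=fin(i0,*bx);f1,n1=fin(i1,*bx);p0=atz(ray(n,f0),z);p1=atz(ray(n,f1),z);print(n,f0,n0,f1,n1,p1-p0)
w=cv2.imread("pics/wy2.png")[100:440,180:460]
o=np.hstack([cv2.resize(w,(330,400)),cv2.resize(b[200:300,190:290],(400,400),interpolation=cv2.INTER_CUBIC)]);cv2.imwrite("pics/o3.png",cv2.convertScaleAbs(o,alpha=1.3))
```

```text
up 12.46 [0.5782 0.06   0.4289] [-1.7991e+02 -1.0000e-02  9.1810e+01] w 0.34 gf 45.6 F [-0.8 -0.1 -1.6]
over stand 13.86 [ 0.4638 -0.2386  0.3604] [ 1.7996e+02 -2.0000e-02  7.1090e+01] w 0.342 gf 45.6 F [-0.2  0.2 -0.5]
True
down 14.68 [ 0.4636 -0.2392  0.3016] [-1.7998e+02 -4.0000e-02  7.0920e+01] w 0.341 gf 47.5 F [-2.1  0.4  7.2]
look 16.11 [ 0.4624 -0.2401  0.3589] [-1.7989e+02 -4.0000e-02  7.0900e+01] w 1.001 gf 0.0 F [-0.4  0.4  0.1]
scene [366.57575758 225.60606061] 33 [393.27272727 228.39393939] 33 [-0.00302065  0.06907202  0.        ]
side [270.63013699 288.19863014] 292 [244.07667732 307.72523962] 313 [-0.00254351  0.06844702  0.        ]
```

View pics/o3.png

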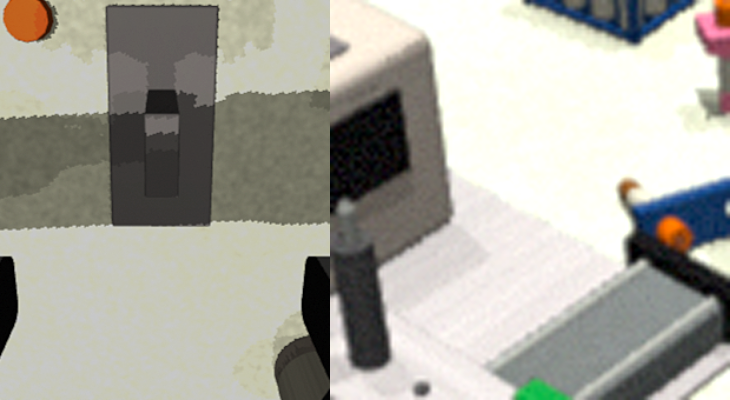

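The tilted tube met the stand's upright, the force stop tripped early, and the yoke fell off the stand when released. It now lies near the rail's −y end block. I have used all 10 pictures, so I work from masks and numbers from here.

Run:
```python
from h import *
for n,f in (("scene","pics/s3.png"),("side","pics/d3.png")):
    i=cv2.imread(f);h=cv2.cvtColor(i,cv2.COLOR_BGR2HSV);H,S,V=h[...,0],h[...,1],h[...,2]
    c=np.full(H.shape,'.');c[V<60]='k';c[(H>100)&(H<125)&(S>120)&(V>40)]='B'
    c[((H<18))&(S>150)&(V>110)]='O';c[((H<15))&(S>90)&(V<=110)&(V>50)]='b';c[(H>50)&(H<75)&(S>120)]='G';c[(H>150)&(S>80)]='P'
    x0,x1,y0,y1=(225,345,195,275) if n=="scene" else (255,375,205,285)
    print(n,x0,y0)
    for y in range(y0,y1): 
        r=''.join(c[y,x0:x1]); print(y,r)
    bot.camera(n)
    for d in bot.regions_of("yoke_mid",n): 
        v,u=np.nonzero(d["mask"]);print("reg",d["uv"],d["confidence"],len(u),u.min(),u.max(),v.min(),v.max())
```

```text
scene 225 195
195 ............................................kkk....k......OO............................................................
196 .............................................kk..........OO.O...........................................................
197 ................................................kk.......bOOO...........................................................
198 .................................................kkk.....bbbb.B.........................................................
199 ...................................................kkk....bbb.BB........................................................
200 ....................................................kkk.B....BB.k.......................................................
201 ............................................bb........kk.BBBB.kk........................................................
202 ........................................................kk.B.kk.........................................................
203 .........................................................kkkkk....................
[... 18446 characters left out ...]
....................................................................
281 ............................kkkkkkkkkkPk................................................................................
282 ..........................kkkkkkkkkkPPkk................................................................................
283 .........................kkkkkkkkkkPkkkk................................................................................
284 ........................kkkkkkkkkkkkkGkk................................................................................
reg [289.2, 247.3] 0.98 705 263 313 236 261
reg [409.7, 266.5] 0.69 522 390 431 254 281
reg [303.9, 208.3] 0.62 708 281 329 193 227
```

Run:
```python
from h import *
i=cv2.imread("pics/s3.png");h=cv2.cvtColor(i,cv2.COLOR_BGR2HSV);m=(h[...,0]>100)&(h[...,0]<125)&(h[...,1]>120)&(h[...,2]>40);m[:252]=0;m[275:]=0;m[:,:270]=0;m[:,320:]=0
v,u=np.nonzero(m);top=atz(ray("scene",(u.mean(),v.mean())),.031);print("top strip centre",top)
r=cv2.minAreaRect(np.c_[u,v].astype(np.float32));bp=np.array([atz(ray("scene",q),.031) for q in cv2.boxPoints(r)]);print(bp[:,:2].round(4).tolist())
X=np.array([atz(ray("scene",q),.031)[:2] for q in np.c_[u,v]]);c=np.cov(X.T);w,V=np.linalg.eigh(c);print("axis",np.degrees(np.arctan2(V[1,1],V[0,1])),np.sqrt(w*12))
for n,z in ((.016,"eye"),): print("eye side",atz(ray("side",(291,251)),.016))
for n,a,b in (("capA",(286,254),(310.5,248)),("capB",(312.5,267),(276,258)),):
    print(n,tri([ray("scene",a),ray("side",b)]))
for n,uv in (("tipL",(280,262)),("tipR",(307,273.5))): print(n,atz(ray("scene",uv),.008))
from scipy.spatial.transform import Rotation as R
# feasibility
ax=V[:,1]*np.sign(V[1,1]);yb=np.array([*ax,0]);th=np.arctan2(ax[1],ax[0])
zb=np.array([-ax[1],ax[0],0]); # candidates: caps direction (towards robot)
if zb[0]>0: zb=-zb
for s in (1,-1):
    W=np.c_[np.cross(s*yb,zb),s*yb,zb]
    for yaw in (th,th+np.pi):   # tool y perpendicular to bar -> yaw = bar dir
        Rt=R.from_euler('xyz',[np.pi,0,yaw]);rel=W.T@Rt.as_matrix()
        q0=bot.ik([top[0],top[1],.199],[np.pi,0,yaw])
        for ys in (70.9,-109.1):
            y=np.radians(ys);W2=np.c_[[np.sin(y),-np.cos(y),0],[np.cos(y),np.sin(y),0],[0,0,1]]
            R2=W2@rel
            for tilt in (0,20,35):
                # rotate about bar axis so the tool points tilt deg below horizontal
                tz=R2[:,2];axis=np.cross(tz,[0,0,-1]);R3=R.from_rotvec(np.radians(tilt)*axis/np.linalg.norm(axis)).as_matrix()@R2
                p=np.array([.4628,-.2402,.086])-R3[:,2]*.16
                q=bot.ik(p,R.from_matrix(R3).as_euler('xyz'))
                print(s,round(np.degrees(yaw)),ys,tilt,"tz",R3[:,2].round(2),None if q0 is None else np.round(q0,2),None if q is None else np.round(q,2))
```

```text
top strip centre [ 0.56460913 -0.09964424  0.031     ]
[[0.5503, -0.1533], [0.5379, -0.1525], [0.579, -0.0466], [0.5908, -0.048]]
axis 68.78826835856822 [0.0118804  0.11446339]
eye side [ 0.55719511 -0.0989928   0.016     ]
capA (array([ 0.52822641, -0.13175725,  0.02042916]), [np.float64(7.551806427809925e-05), np.float64(7.551806427785825e-05)])
capB (array([ 0.56044605, -0.05552281,  0.01969874]), [np.float64(0.00024138672485076858), np.float64(0.00024138672485086326)])
tipL [ 0.54765163 -0.14339405  0.008     ]
tipR [ 0.57424286 -0.06702386  0.008     ]
1 69 70.9 0 tz [-0.94  0.33 -0.  ] [ 0.92  0.55 -0.97  1.83  0.52  1.04 -0.63] None
1 69 70.9 20 tz [-0.89  0.31 -0.34] [ 0.92  0.55 -0.97  1.83  0.52  1.04 -0.63] None
1 69 70.9 35 tz [-0.77  0.27 -0.57] [ 0.92  0.55 -0.97  1.83  0.52  1.04 -0.63] [ 0.65  0.93 -0.44  1.21  0.26  2.04 -0.15]
1 69 -109.1 0 tz [ 0.94 -0.33 -0.  ] [ 0.92  0.55 -0.97  1.83  0.52  1.04 -0.63] None
1 69 -109.1 20 tz [ 0.89 -0.31 -0.34] [ 0.92  0.55 -0.97  1.83  0.52  1.04 -0.63] None
1 69 -109.1 35 tz [ 0.77 -0.27 -0.57] [ 0.92  0.55 -0.97  1.83  0.52  
[... 999 characters left out ...]
63] None
-1 69 -109.1 35 tz [-0.77  0.27 -0.57] [ 0.92  0.55 -0.97  1.83  0.52  1.04 -0.63] [ 0.65  0.93 -0.44  1.21  0.26  2.04 -0.15]
-1 249 70.9 0 tz [ 0.94 -0.33  0.  ] [ 1.12  0.83 -1.34  1.82  0.87  1.23  2.29] None
-1 249 70.9 20 tz [ 0.89 -0.31 -0.34] [ 1.12  0.83 -1.34  1.82  0.87  1.23  2.29] None
-1 249 70.9 35 tz [ 0.77 -0.27 -0.57] [ 1.12  0.83 -1.34  1.82  0.87  1.23  2.29] None
-1 249 -109.1 0 tz [-0.94  0.33  0.  ] [ 1.12  0.83 -1.34  1.82  0.87  1.23  2.29] None
-1 249 -109.1 20 tz [-0.89  0.31 -0.34] [ 1.12  0.83 -1.34  1.82  0.87  1.23  2.29] None
-1 249 -109.1 35 tz [-0.77  0.27 -0.57] [ 1.12  0.83 -1.34  1.82  0.87  1.23  2.29] [-0.09  1.07  0.87  1.25 -0.37  2.04 -2.64]
```

```bash
cat > k.py <<'E'
from h import *
r=np.radians
def yoke(mid,ang,tilt): # lying frame; columns x,y,z
    u=np.array([np.cos(ang),np.sin(ang),0]);n=np.array([np.sin(ang),-np.cos(ang),0])
    z=-n*np.cos(tilt)+np.array([0,0,np.sin(tilt)]);return np.c_[np.cross(u,z),u,z]
mid=np.array([.5624,-.100,.016]);W=yoke(mid,r(68.5),r(10))
def rel(phi,flip):   # tool in yoke frame, tip point T in yoke frame (cap A)
    sx=np.sign(W[2,0]); d=np.array([-sx*np.sin(phi),0,-np.cos(phi)]);y=np.array([0,flip,0.])
    Rr=np.c_[np.cross(y,d),y,d];T=np.array([-sx*.004,-.042,.0082+.011*np.sin(phi)]);return Rr,T-.173*d
def pose(Wy,m,phi,flip):
    Rr,t=rel(phi,flip);return m+Wy@t,R.from_matrix(Wy@Rr).as_euler('xyz')
def stand(ys,dz=0.): 
    y=r(ys);return np.c_[[np.sin(y),-np.cos(y),0],[np.cos(y),np.sin(y),0],[0,0,1]],np.array([.4628,-.2402,.088+dz])
E
python3 - <<'E'
from k import *
print(W.round(2))
for a in (20,30,40,50):
  phi=r(80-a)
  for f in (1,-1):
    p,o=pose(W,mid,phi,f);q=bot.ik(p,o)
    q2=bot.ik(p+[0,0,.1],o)
    print(a,f,p.round(3),"grab",None if q is None else q.round(2),"above",q2 is not None,end=' ')
    for ys in (70.9,-109.1):
        s=[]
        for dz in (0,.08):
            Ws,ms=stand(ys,dz);pp,oo=pose(Ws,ms,phi,f);qq=bot.ik(pp,oo);s.append(None if qq is None else qq.round(2).tolist())
        print("|",ys,s,end='')
    print()
E
```

```text
[[ 0.16  0.37 -0.92]
 [-0.06  0.93  0.36]
 [ 0.98  0.    0.17]]
20 1 [ 0.475 -0.111  0.178] grab [ 1.21  0.32 -1.14  2.19  0.72  0.57  0.77] above True | 70.9 [None, None]| -109.1 [None, None]
20 -1 [ 0.475 -0.111  0.178] grab [ 0.92  0.2  -0.81  2.2   0.48  0.5  -2.19] above True | 70.9 [None, None]| -109.1 [None, None]
30 1 [ 0.451 -0.101  0.165] grab [ 1.18  0.2  -1.09  2.33  1.    0.35  0.44] above True | 70.9 [[0.81, 0.91, -0.63, 1.22, 0.39, 2.04, 1.4], None]| -109.1 [None, None]
30 -1 [ 0.451 -0.101  0.165] grab [ 0.85  0.13 -0.75  2.34  0.82  0.29 -2.57] above True | 70.9 [[0.79, 0.9, -0.59, 1.22, 0.37, 2.03, -1.72], None]| -109.1 [None, None]
40 1 [ 0.429 -0.093  0.147] grab None above True | 70.9 [[1.07, 0.95, -1.04, 1.33, 0.59, 1.97, 1.23], [0.95, 0.76, -0.82, 1.28, 0.41, 2.01, 1.37]]| -109.1 [None, None]
40 -1 [ 0.429 -0.093  0.147] grab None above True | 70.9 [[0.85, 0.77, -0.62, 1.34, 0.36, 1.86, -1.71], [0.87, 0.71, -0.66, 1.28, 0.34, 1.98, -1.7]]| -109.1 [None, None]
50 1 [ 0.411 -0.085  0.126] grab None above False | 70.9 [[1.16, 0.83, -1.08, 1.47, 0.58, 1.79, 1.25], [1.17, 0.77, -1.12, 1.4, 0.54, 1.9, 1.27]]| -109.1 [[1.56, -0.28, -1.08, 2.32, -0.65, 0.5, -0.97], [0.66, -0.28, -0.26, 2.25, -0.16, 0.64, -1.41]]
50 -1 [ 0.411 -0.085  0.126] grab None above False | 70.9 [[0.93, 0.65, -0.66, 1.47, 0.35, 1.68, -1.7], [0.94, 0.58, -0.7, 1.41, 0.32, 1.81, -1.68]]| -109.1 [[1.15, -0.18, -0.73, 2.33, -0.36, 0.44, 1.92], [0.22, -0.29, 0.12, 2.27, 0.05, 0.64, 1.54]]
```

```bash
cat >> k.py <<'E'
def spose(dz,phi,tilt,f=1):
    Ws,ms=stand(70.9,dz);Rt=R.from_rotvec(Ws[:,1]*tilt).as_matrix();return pose(Rt@Ws,ms,phi,f)
E
python3 - <<'E'
from k import *
best=None
for a in (36,34,32,30,28,26):
  phi=r(80-a);p,o=pose(W,mid,phi,1)
  d=R.from_euler('xyz',o).as_matrix()[:,2]
  if bot.ik(p,o) is None or bot.ik(p-.08*d,o) is None or bot.ik(p+[0,0,.1],o) is None: continue
  for t in (0,4,8,12,-4,-8,-12):
    ok=[bot.ik(*spose(dz,phi,r(t))) for dz in (0,.08)]
    tz=R.from_euler('xyz',spose(0,phi,r(t))[1]).as_matrix()[:,2]
    if all(q is not None for q in ok): print(a,t,tz.round(2),[q.round(2).tolist() for q in ok]); best=best or (a,t)
print(best)
a=32
for a in (34,32,30):
    phi=r(80-a);p,o=pose(W,mid,phi,1);d=R.from_euler('xyz',o).as_matrix()[:,2]
    if bot.ik(p,o) is not None and bot.ik(p-.07*d,o) is not None: break
print("use",a)
bot.grip(.5);bot.move_ptp(p-.07*d,o);st("pre")
print(bot.move_l(p,vel=.1,force_limit=10));bot.pause(.15);st("at")
bot.grip(0.0,60);st("grip")
bot.move_l(p+[0,0,.03],vel=.1);bot.pause(.1);st("lift")
print(a,p,o)
E
```

```text
34 0 [-0.68  0.24 -0.69] [[0.93, 0.92, -0.82, 1.26, 0.48, 2.01, 1.33], [0.61, 0.7, -0.26, 1.23, 0.19, 2.04, 1.59]]
34 -4 [-0.63  0.22 -0.74] [[1.05, 0.97, -1.03, 1.31, 0.59, 2.0, 1.23], [0.94, 0.78, -0.82, 1.26, 0.42, 2.05, 1.37]]
34 -8 [-0.58  0.2  -0.79] [[1.09, 0.92, -1.05, 1.37, 0.59, 1.93, 1.24], [1.1, 0.86, -1.1, 1.3, 0.55, 2.04, 1.25]]
34 -12 [-0.53  0.18 -0.83] [[1.13, 0.88, -1.06, 1.42, 0.59, 1.86, 1.25], [1.14, 0.81, -1.11, 1.36, 0.54, 1.97, 1.26]]
32 0 [-0.7   0.24 -0.67] [[0.92, 0.95, -0.82, 1.24, 0.48, 2.05, 1.32], [0.49, 0.72, -0.07, 1.21, 0.12, 2.05, 1.66]]
32 -4 [-0.66  0.23 -0.72] [[1.03, 0.99, -1.03, 1.28, 0.59, 2.04, 1.23], [0.83, 0.75, -0.63, 1.24, 0.34, 2.05, 1.44]]
32 -8 [-0.61  0.21 -0.77] [[1.07, 0.95, -1.04, 1.34, 0.59, 1.97, 1.23], [1.04, 0.83, -1.0, 1.28, 0.5, 2.05, 1.28]]
32 -12 [-0.56  0.19 -0.81] [[1.11, 0.9, -1.06, 1.4, 0.59, 1.89, 1.24], [1.12, 0.83, -1.1, 1.33, 0.54, 2.01, 1.25]]
30 -4 [-0.68  0.24 -0.69] [[0.93, 0.92, -0.82, 1.26, 0.48, 2.01, 1.33], [0.61, 0.7, -0.26, 1.23, 0.19, 2.03, 1.59]]
30 -8 [-0.63  0.22 -0.74] [[1.05, 0.97, -1.04, 1.31, 0.59,
[... 320 characters left out ...]
.04, 0.99, -1.03, 1.29, 0.59, 2.03, 1.23], [0.83, 0.75, -0.63, 1.24, 0.34, 2.05, 1.44]]
28 -12 [-0.61  0.21 -0.77] [[1.07, 0.95, -1.04, 1.34, 0.59, 1.96, 1.23], [1.04, 0.83, -1.0, 1.29, 0.5, 2.05, 1.29]]
26 -8 [-0.68  0.24 -0.69] [[0.93, 0.92, -0.82, 1.27, 0.48, 2.01, 1.33], [0.72, 0.73, -0.44, 1.23, 0.26, 2.05, 1.52]]
26 -12 [-0.63  0.22 -0.74] [[1.05, 0.97, -1.04, 1.32, 0.59, 2.0, 1.23], [0.94, 0.78, -0.82, 1.27, 0.41, 2.04, 1.37]]
(34, 0)
use 34
pre 18.12 [ 0.4059 -0.0833  0.217 ] [179.94  34.06 158.43] w 0.502 gf 0.0 F [-0.7 -0.   0.4]Traceback (most recent call last):
  File "<stdin>", line 18, in <module>
rig.Unreachable: the arm cannot follow that straight line within its joint ranges
```

Run:
```python
from k import *
def go(a):
    phi=r(80-a);p,o=pose(W,mid,phi,1)
    bot.move_ptp(p+[0,0,.05],o);st(f"pre{a}")
    try: print(bot.move_l(p,o,vel=.08,force_limit=10))
    except bot.Unreachable: return None
    bot.pause(.15);st("at");return p,o
for a in (34,31,28):
    g=go(a)
    if g: break
if g:
    bot.grip(0.0,60);st("grip");print(a)
    bot.move_l(g[0]+[0,0,.03],g[1],vel=.1);bot.pause(.1);st("lift")
```

```text
pre34 18.62 [ 0.4417 -0.0984  0.2085] [179.9   33.96 158.3 ] w 0.498 gf 0.0 F [-0.5  0.3 -0.6]
False
at 20.12 [ 0.4416 -0.0977  0.1585] [-179.98   34.02  158.5 ] w 0.501 gf 0.0 F [0.1 0.8 0.6]
grip 20.5 [ 0.4416 -0.0977  0.1584] [-179.97   34.01  158.5 ] w 0.148 gf 58.5 F [-1.5 -0.   3.5]
34
lift 21.11 [ 0.4411 -0.0977  0.1877] [-179.99   33.94  158.48] w 0.149 gf 58.6 F [-0.8  0.5 -0.9]
```

```bash
cat > asc.py <<'E'
from h import *
def asc(n,x0,x1,y0,y1,st=1,name=None):
    i=bot.camera(n)["pixels"];cv2.imwrite(f"pics/{name or n+'_a'}.png",i);h=cv2.cvtColor(i,cv2.COLOR_BGR2HSV);H,S,V=h[...,0],h[...,1],h[...,2]
    c=np.full(H.shape,'.');c[V<60]='k';c[(H>100)&(H<125)&(S>120)&(V>40)]='B'
    c[((H<18))&(S>150)&(V>110)]='O';c[((H<15))&(S>90)&(V<=110)&(V>50)]='b';c[(H>50)&(H<75)&(S>120)]='G';c[(H>150)&(S>80)]='P'
    print(n,x0,y0)
    for y in range(y0,y1,st): print(y,''.join(c[y,x0:x1:st]).rstrip('.'))
E
python3 - <<'E'
from asc import *
asc("scene",265,325,235,280);asc("side",255,345,215,265)
E
```

```text
scene 265 235
235 .................k..kkkk...kkkkkkkkkkkkkkk
236 .................k..kkk....kkkkkkkkkkkkkk
237 ................k..kkkkk...kkkkkkkkk
238 ................k..kkkkk...kkkkkk
239 ...............kk..kkkk....kkkkk
240 ...............k...kkkk....kkkkk
241 ...............k..kkkkk...kkkkkk
242 ..............kk..kkkkk...kkkkk
243 ..............k...kkkk....kkkkk
244 ..............k..kkbOO...kkkkkk
245 ............BBB..kbOOO...kkkkkk
246 ...........BBBBBB.OOOO...kkkkk
247 ...........BBBBBBBB.OO..kkkkkk
248 ..........k.BBBBBBBBBB..kkkkk
249 ..........kkk.BBBBBBBBBB.kk
250 .........k.kkkkk.BBBBBBBBB
251 ........k..kk..kkk.BBBBBBBBB
252 .......k....kk.bkkkk.BBBBBBBBB
253 kk....k.....kbbOb.kkkk.BBBBBBBBB
254 ..kk.k........Obbbkkkkkk..BBBBBBBBB
255 ....k..........bbbkkkkkkkkk.BBBBBBBBB
256 ................bkkkkkkkkkkkk.BBBBBBBBB
257 ..................kkkkkkkkkkkkk.BBBBBBBBB......OOO
258 .....................kkkk.kkkkkkk.BBBBBBBBBB..OOOOO
259 .......................kkk.kkkk.kkkk.BBBBBBBBB.OOOOO
260 ........................kkkk..kkkkkkkk.BBBBBBBBB.OOO
261 ...........................kkk..
[... 3681 characters left out ...]
.........................kk
252 ...........BBBBBBk.b.........................................................kk
253 ...........kBBBB..............................................................kk
254 ...............................................................................kk
255 ................................................................................kk
256 .................................................................................k
257 
258 ...........kkk
259 ..........kkkkkk
260 ..........kkkkkkkk
261 .........kkkkkkkkkkkk
262 ..........kkkkkkkkkkkk.................................................................k
263 ..........kkkkkPkkPkkkk
264 ..........kkkkkkkkkkkkkk
```

```bash
python3 - <<'E'
from k import *
phi=r(46);p,o=pose(W,mid,phi,1)
try: bot.move_l(p+[0,0,.11],o,vel=.2)
except bot.Unreachable: bot.move_ptp(p+[0,0,.11],o);print("ptp")
st("up")
for dz,t in ((.09,-8),(.085,-10),(.08,-12)):
    try: bot.move_ptp(*spose(dz,phi,r(t)));break
    except bot.Unreachable: pass
bot.pause(.15);st("over");print(dz,t,spose(dz,phi,r(t))[0])
for t2 in (t,-4,-8):
    try:
        P,O=spose(.002,phi,r(t2));h=bot.move_l(P,O,vel=.09,force_limit=6);print(h,t2,P);break
    except bot.Unreachable: print("no",t2)
bot.pause(.1);st("down")
E
python3 - <<'E'
from asc import *
asc("scene",210,290,185,260);asc("side",325,405,190,270)
E
```

```text
up 23.17 [ 0.4415 -0.0976  0.268 ] [179.99  33.97 158.49] w 0.145 gf 58.6 F [-0.5 -1.5 -0.3]
over 24.75 [ 0.5439 -0.3116  0.3307] [-179.97  -37.91  160.97] w 0.146 gf 58.6 F [-0.  -0.5  0.2]
0.09 -8 [ 0.5438408  -0.31270974  0.3297251 ]
False -8 [ 0.5438408  -0.31270974  0.2417251 ]
down 25.98 [ 0.5441 -0.3127  0.2425] [-179.98  -37.93  160.89] w 0.144 gf 58.6 F [ 0.1  0.1 -1.7]
scene 210 185
185 kkkkkkk.kkkkkkkkkkkkk
186 kkkkkkk.kkkkkkkkkkkkkk...................................OOOO
187 kkkkkk.kkkkkkkkkkkkkkkk..................................OOOO
188 kkkkk.kkkkkkkkkkkkkkkkkk.................................bOOb
189 kkkk.kkkkkkkkkkkkkkkkkkkk..............................BBbbbb.B
190 kkk.kkkkkkkkkkkkkkkkkkkkkkk...........................BBB.bbb.BBB
191 kkkkkkkkkkkkkkkkkkkkkkkkkkk...........................k.BBk.BBBBBB
192 kkkkkkkkkkkkkkkkkkkkkkkkkkk...........................kkk.BBBBBBBBBB
193 kkkkkkkkkkkkkkkkkkkkkkkkkkkk.....k......................kk.BBBBBBBBBBB
194 kkkkkkkkkkkkkkkkkkkkkkkk....kk.kkkkk......................kk.BBBB.kk.BB
195 kkkkkkkkkkkkkkkkkkkkkkk........kkkkkk......
[... 8005 characters left out ...]
.............OOOOO.BBB
262 .................k.....................................................bOOOO.BBB
263 ...................................................................BBBPbbbObBBBB
264 ..................................................................BBBBPbbOObBBBB
265 ..................................................................BBBB.bbbbPBBBB
266 .............................OOOOOO................................BBBB....BBBBB
267 ............................OOOOOOOOOO..............................BBBBBBBBBBBB
268 ...........................OOOOOOOOOOOO.............................kBBBBBBBBBBB
269 ...........................OOOOOOOOOOOO..............................BBBBBBBBB
```

Run:
```python
from k import *
s=bot.read_state();p=np.array(s['tcp_pos']);d=R.from_euler('xyz',s['tcp_rot']).as_matrix()[:,2]
try: print(bot.move_l(p+[0,0,-.008],vel=.04,force_limit=4))
except bot.Unreachable: print("unr")
s=st("low");p=np.array(s['tcp_pos'])
bot.grip(.45);
try: bot.move_l(p-.07*d,vel=.15)
except bot.Unreachable:
    print("unr2");bot.move_l(p+[0,0,.05],vel=.15)
st("back")
bot.grip(1.0)
bot.move_ptp([.4628,-.2402,.33],[np.pi,0,r(70.9)]);bot.pause(.2);st("above");snap("wy3")
im=cv2.imread("pics/wy3.png");h=cv2.cvtColor(im,cv2.COLOR_BGR2HSV)
m=((h[...,0]<18)&(h[...,1]>150)&(h[...,2]>70)).astype(np.uint8)
n,l,ss,c=cv2.connectedComponentsWithStats(m)
for k in range(1,n):
    if ss[k,4]>80: print("orange",c[k].round(1),ss[k].tolist())
m=((h[...,0]>100)&(h[...,0]<125)&(h[...,1]>120)&(h[...,2]>30)).astype(np.uint8)
n,l,ss,c=cv2.connectedComponentsWithStats(m)
for k in range(1,n):
    if ss[k,4]>300: print("blue",c[k].round(1),ss[k].tolist())
```

```text
True
low 26.31 [ 0.5441 -0.3131  0.2363] [-179.95  -37.97  160.85] w 0.147 gf 59.1 F [ 0.3 -0.9  4.5]
back 27.29 [ 0.5847 -0.3269  0.2908] [-179.95  -38.01  160.89] w 0.45 gf 0.0 F [ 0.6  0.4 -0.1]
above 29.25 [ 0.4633 -0.2403  0.3298] [-1.7999e+02 -6.0000e-02  7.0940e+01] w 0.996 gf 0.0 F [-0.3 -1.  -1.1]
orange [630.1  34.3] [618, 16, 22, 36, 619]
orange [187.9 117.2] [167, 96, 43, 44, 1416]
orange [315.7 186.6] [299, 170, 34, 34, 880]
orange [568.1 201.5] [554, 188, 29, 28, 629]
orange [ 80.3 219.9] [71, 212, 19, 18, 207]
orange [ 75. 310.] [67, 303, 17, 15, 136]
orange [315.1 345.1] [301, 333, 30, 26, 439]
blue [315.4 245.4] [286, 148, 61, 208, 9192]
blue [ 88.1 254.3] [67, 195, 43, 126, 2979]
```

Run:
```python
from k import *
b=np.load("pics/wy3.npz");w=lambda uv:atz(wray(b,b["pos"],b["rot"],uv),.107)
c1=w((315.8,187));c2=w((315.6,345.5));d=c1-c2;a=np.arctan2(d[1],d[0]);u=d/np.linalg.norm(d)
print(c1,c2,np.degrees(a),np.linalg.norm(d));ctr=(c1+c2)/2;ctr1=c1-.042*u;print(ctr,ctr1)
c=(ctr1+ctr)/2 if np.linalg.norm(ctr1-ctr)<.003 else ctr1
o=[np.pi,0,a];np.save("yk.npy",[*c[:2],a])
bot.move_l([c[0],c[1],.243],o,vel=.12,force_limit=8);bot.pause(.15);st("low")
bot.grip(.2,50);st("grip")
bot.move_l([c[0],c[1],.40],o,vel=.2);st("lift")
```

```text
[ 0.47635924 -0.20232931  0.107     ] [ 0.44887751 -0.28190575  0.107     ] 70.94764537580379 0.0841882179210872
[ 0.46261838 -0.24211753  0.107     ] [ 0.4626491  -0.24202858  0.107     ]
low 30.32 [ 0.4631 -0.2422  0.2439] [1.799e+02 3.000e-02 7.095e+01] w 1.002 gf 0.0 F [-0.6  0.1  0.1]
grip 30.88 [ 0.4628 -0.2421  0.2433] [1.7997e+02 1.0000e-02 7.0950e+01] w 0.338 gf 49.7 F [ 0.1 -0.3  2. ]
lift 31.81 [ 0.4621 -0.242   0.3987] [-1.7987e+02 -3.0000e-02  7.0940e+01] w 0.34 gf 49.4 F [-0.5  0.4 -0.1]
```

Run:
```python
from k import *
o=[np.pi,0,r(91.8)];t=np.array([.5750,.1337])
bot.move_ptp([*t,.385],o);st("over")
bot.move_l([*t,.314],o,vel=.14);bot.pause(.3);s=st("near")
t2=t+(t-s['tcp_pos'][:2])
h=bot.move_l([*t2,.283],o,vel=.05,force_limit=4);print(h);bot.pause(.1);s=st("down")
if not h:
    bot.grip(.75);bot.pause(.1);st("open")
```

```text
over 33.27 [0.5755 0.1319 0.3845] [-1.7996e+02  8.0000e-02  9.1640e+01] w 0.34 gf 49.4 F [-0.7  0.3 -0. ]
near 34.23 [0.5752 0.1338 0.3147] [179.93  -0.    91.8 ] w 0.34 gf 49.4 F [ 0.5 -0.  -0.9]
False
down 35.09 [0.5749 0.1337 0.2834] [ 1.7997e+02 -1.0000e-02  9.1800e+01] w 0.34 gf 49.4 F [-0.6 -0.1 -0.3]
open 35.62 [0.5748 0.1335 0.283 ] [180.    0.   91.8] w 0.748 gf 0.0 F [-0.3 -0.6 -0.1]
```

Run:
```python
from k import *
bot.move_l([.5750,.1337,.36],vel=.2)
o=[np.pi,0,r(-178.2)]
bot.move_ptp([.4512,.1299,.275],o);st("fin above")
for n in ("scene","side"):
    im=bot.camera(n)["pixels"];cv2.imwrite(f"pics/{n}_h.png",im);h=cv2.cvtColor(im,cv2.COLOR_BGR2HSV)
    m=((h[...,0]<18)&(h[...,1]>150)&(h[...,2]>70)).astype(np.uint8);k,l,ss,c=cv2.connectedComponentsWithStats(m)
    B=(340,470,200,290) if n=="scene" else (150,290,190,330)
    for j in range(1,k):
        if ss[j,4]>8 and B[0]<c[j][0]<B[1] and B[2]<c[j][1]<B[3]: print(n,"orange",c[j].round(1),ss[j].tolist())
# expected projections of cap centres, z=.1375
u=np.array([np.cos(r(91.8)),np.sin(r(91.8)),0])
for n in ("scene","side"):
    f,cx,cy,e,oo=C[n]
    for sg in (1,-1):
        q=R.from_euler('xyz',oo).inv().apply(np.array([.5750,.1337,.1375])+sg*.042*u-e);print(n,"exp",(f*q[0]/q[2]+cx).round(1),(f*q[1]/q[2]+cy).round(1))
```

```text
fin above 37.69 [0.4513 0.1299 0.2749] [ 1.7998e+02 -1.0000e-02 -1.7823e+02] w 0.75 gf 0.0 F [ 0.5 -0.3 -0.7]
scene orange [374.3 245.1] [372, 242, 6, 8, 36]
scene orange [410.2 249.3] [408, 246, 6, 8, 38]
side orange [288.9 202.4] [286, 199, 6, 8, 40]
side orange [210.8 240.5] [206, 236, 10, 10, 76]
side orange [174.5 261.3] [170, 256, 10, 12, 91]
side orange [180.4 289.3] [178, 288, 5, 4, 10]
scene exp 409.4 249.1
scene exp 373.3 244.9
side exp 175.8 260.9
side exp 212.0 240.0
```

Run:
```python
from k import *
v=np.array([np.cos(r(91.8)),np.sin(r(91.8)),0]);o=[np.pi,0,r(-178.2)]
bot.move_l([.4512,.1299,.231],o,vel=.1,force_limit=10);bot.grip(.0,40);bot.pause(.1);s=st("grip")
p=np.array(s['tcp_pos'])
h=bot.move_l(p-.042*v,o,vel=.045,force_limit=5);s=st("back");q=np.array(s['tcp_pos']);print(h,(q-p)@v)
```

```text
grip 38.98 [0.4515 0.1301 0.2316] [-1.7999e+02  4.0000e-02 -1.7818e+02] w 0.183 gf 42.4 F [-1.7  0.6  5.6]
back 39.23 [0.4514 0.1296 0.2316] [ 1.7992e+02  6.0000e-02 -1.7813e+02] w 0.181 gf 42.0 F [-1.2 -0.2  4.4]
True -0.0005544098885471258
```

Run:
```python
from k import *
v=np.array([np.cos(r(91.8)),np.sin(r(91.8)),0]);o=[np.pi,0,r(-178.2)]
p=np.array([.4514,.1299,.2314])
for d in (-.002,-.004,-.006):
    bot.move_l(p+d*v,o,vel=.03);s=st(d);print(((np.array(s['tcp_pos'])-p)@v).round(4),(np.array(s['contact_force'])@v).round(1))
```

```text
-0.002 39.48 [0.4515 0.1284 0.2316] [ 1.7996e+02  3.0000e-02 -1.7816e+02] w 0.182 gf 42.0 F [-0.7  2.5  3. ]
-0.0015 2.6
-0.004 39.73 [0.4516 0.1263 0.2316] [ 1.7997e+02  3.0000e-02 -1.7818e+02] w 0.177 gf 42.0 F [0.3 3.  3.1]
-0.0036 3.0
-0.006 39.98 [0.4517 0.124  0.2316] [ 1.8000e+02  2.0000e-02 -1.7819e+02] w 0.183 gf 42.2 F [-0.4  3.7  4.3]
-0.0059 3.7
```

Run:
```python
from k import *
v=np.array([np.cos(r(91.8)),np.sin(r(91.8)),0]);o=[np.pi,0,r(-178.2)]
p=np.array([.4514,.1299,.2314])
h=bot.move_l(p-.042*v,o,vel=.05,force_limit=6.5);s=st("back");x=(np.array(s['tcp_pos'])-p)@v;print(h,x.round(4),np.array(s['contact_force'])@v)
bot.pause(.1);s=st();print(((np.array(s['tcp_pos'])-p)@v).round(4))
```

```text
back 40.84 [0.453  0.0878 0.2316] [-1.7998e+02  3.0000e-02 -1.7821e+02] w 0.183 gf 42.2 F [1.3 2.7 5. ]
False -0.0422 2.629122295567245
 40.94 [0.453  0.0878 0.2316] [-1.7998e+02  3.0000e-02 -1.7821e+02] w 0.177 gf 42.3 F [1.2 2.9 5.2]
-0.0422
```

Run:
```python
from k import *
v=np.array([np.cos(r(91.8)),np.sin(r(91.8)),0]);o=[np.pi,0,r(-178.2)]
p=np.array([.4514,.1299,.2314])
def rep(n):
    f=[];
    for _ in range(4): s=bot.read_state();f.append(np.array(s['contact_force'])@v);bot.pause(.02)
    print(n,round(s['time'],2),((np.array(s['tcp_pos'])-p)@v).round(4),np.mean(f).round(1))
h=bot.move_l(p-.003*v,o,vel=.06,force_limit=9);rep(h)
if not h:
    h=bot.move_l(p+.05*v,o,vel=.03,force_limit=5.5);rep(h)
```

```text
True 41.24 -0.0399 1.8
```

Run:
```python
from k import *
v=np.array([np.cos(r(91.8)),np.sin(r(91.8)),0]);o=[np.pi,0,r(-178.2)]
p=np.array([.4514,.1299,.2314])
def rep(n):
    f=[]
    for _ in range(3): s=bot.read_state();f.append(np.array(s['contact_force'])@v);bot.pause(.02)
    print(n,round(s['time'],2),((np.array(s['tcp_pos'])-p)@v).round(4),np.round(f,1))
bot.move_l(p-.036*v,o,vel=.03);rep("a")
h=bot.move_l(p-.002*v,o,vel=.05,force_limit=9);rep(h)
if not h:
    h=bot.move_l(p+.05*v,o,vel=.03,force_limit=6.5);rep(h)
```

```text
a 41.58 -0.0369 [-0.7 -0.6 -0.3]
False 42.46 -0.0033 [-3.  -2.  -1.9]
False 44.39 0.0492 [-1.5 -2.  -2.3]
```

Run:
```python
from h import *
def blk(f,boxes):
    i=cv2.imread(f);g=i.max(2);o=[]
    for x0,x1,y0,y1 in boxes:
        m=np.zeros_like(g);m[y0:y1,x0:x1]=(g[y0:y1,x0:x1]<50)
        n,l,s,c=cv2.connectedComponentsWithStats(m);k=1+np.argmax(s[1:,4]);o.append((c[k],s[k].tolist()))
    return o
a=blk("pics/scene0.png",[(318,340,235,285),(455,475,250,295)]);b=blk("pics/side0.png",[(255,300,252,290),(115,165,340,390)])
print(a,b)
P=[tri([ray("scene",x[0]),ray("side",y[0])]) for x,y in zip(a,b)]
for q in P: print(q)
v=np.array([np.cos(np.radians(91.8)),np.sin(np.radians(91.8)),0])
m=(P[0][0]+P[1][0])/2;print("len",(P[1][0]-P[0][0])@v)
for n,x in (("pin0",np.array([.5772,.0649,0])),("fin0",np.array([.4534,.0611,0]))): print(n,(x-m)@v, "x0 if centred",(x-m)@v+.085)
```

```text
[(array([326.51785714, 262.35714286]), [324, 246, 6, 27, 56]), (array([463.2244898 , 276.08163265]), [460, 258, 7, 31, 98])] [(array([282.10830325, 272.27436823]), [265, 259, 30, 30, 277]), (array([142.30588235, 371.35462185]), [124, 352, 40, 38, 595])]
(array([ 0.52360713, -0.03018788,  0.01065737]), [np.float64(0.005127143999949726), np.float64(0.005127143999949797)])
(array([0.51066024, 0.31591884, 0.01541089]), [np.float64(0.0029073348774239414), np.float64(0.002907334877423955)])
len 0.34634260613820284
pin0 -0.07981373650678068 x0 if centred 0.005186263493219323
fin0 -0.07972320946229818 x0 if centred 0.005276790537701831
```

Geometry gives a start travel of about 0.005, so the carriage is now near 0.123. The notch must lie just ahead.

Run:
```python
from k import *
v=np.array([np.cos(r(91.8)),np.sin(r(91.8)),0]);o=[np.pi,0,r(-178.2)]
p=np.array([.4514,.1299,.2314])
def rep(n):
    f=[]
    for _ in range(3): s=bot.read_state();f.append(np.array(s['contact_force'])@v);bot.pause(.01)
    print(n,round(s['time'],2),((np.array(s['tcp_pos'])-p)@v).round(4),np.round(f,1))
for d in (.052,.055,.058,.061):
    h=bot.move_l(p+d*v,o,vel=.02,force_limit=6);rep((d,h))
    if h: break
```

```text
(0.052, False) 44.67 0.0499 [-5.9 -7.2 -5.9]
(0.055, True) 44.91 0.0506 [-3.8 -3.9 -3.3]
```

Run:
```python
from k import *
v=np.array([np.cos(r(91.8)),np.sin(r(91.8)),0]);o=[np.pi,0,r(-178.2)]
p=np.array([.4514,.1299,.2314])
def rep(n):
    f=[]
    for _ in range(4): s=bot.read_state();f.append(np.array(s['contact_force'])@v);bot.pause(.01)
    x=(np.array(s['tcp_pos'])-p)@v;print(n,round(s['time'],2),x.round(4),np.round(f,1));return x,np.mean(f)
rep("now")
for d in (.0490,.0478):
    bot.move_l(p+d*v,o,vel=.02);x,f=rep(d)
bot.move_l(p+.0515*v,o,vel=.02);rep(.0515)
```

```text
now 44.94 0.0506 [-4.  -3.7 -4.4 -3.6]
0.049 45.27 0.0489 [1.6 1.9 1.7 1.3]
0.0478 45.55 0.0485 [5.4 5.  4.6 5. ]
0.0515 45.92 0.0497 [-4.  -4.9 -4.1 -3.7]
```

The carriage resists both ways about 0.049, so the ball is seated. I relax to near zero push, check the yoke, then hand in.

Run:
```python
from k import *
v=np.array([np.cos(r(91.8)),np.sin(r(91.8)),0]);o=[np.pi,0,r(-178.2)]
p=np.array([.4514,.1299,.2314])
bot.move_l(p+.0496*v,o,vel=.02);bot.pause(.2);s=st("rest");print(((np.array(s['tcp_pos'])-p)@v).round(4),np.array(s['contact_force'])@v)
u=v;c0=np.array([.5750,.1337,.1375])+.0493*v
ok=0
for n in ("scene","side"):
    im=bot.camera(n)["pixels"];h=cv2.cvtColor(im,cv2.COLOR_BGR2HSV)
    m=((h[...,0]<18)&(h[...,1]>150)&(h[...,2]>70)).astype(np.uint8);k,l,ss,c=cv2.connectedComponentsWithStats(m)
    f,cx,cy,e,oo=C[n]
    for sg in (1,-1):
        q=R.from_euler('xyz',oo).inv().apply(c0+sg*.042*u-e);ex=np.array([f*q[0]/q[2]+cx,f*q[1]/q[2]+cy])
        j=1+np.argmin(np.linalg.norm(c[1:]-ex,axis=1));print(n,ex.round(1),c[j].round(1),ss[j,4]);ok+=np.linalg.norm(c[j]-ex)<4
print(ok)
if ok>=3: print(bot.close_job())
```

```text
rest 46.38 [0.4499 0.1789 0.2316] [-1.7990e+02 -3.0000e-02 -1.7822e+02] w 0.183 gf 42.7 F [-2.3  0.9  7.7]
0.049 1.0073674637684766
scene [430.9 251.6] [430.9 251.7] 43
scene [394.5 247.3] [394.5 247.4] 43
side [152.5 274.4] [152.  274.3] 102
side [191.3 252. ] [187.3 251.2] 18
3
the job is handed in; nothing more can be done
None
```

Handed in at about 46.5 s: the yoke hangs level on the pin, and the carriage sits in the notch with the fin still held at about 1 N of push. Two mishaps count against it: carrying the yoke in, a tube caught the pin and pushed the carriage about 69 mm along the rail before hanging, and then I dropped the yoke beside the stand and had to pick it up, re-seat it and regrip it.

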